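# Set the serving rack in reverse order

## Robot

A 7-joint arm with a two-finger parallel gripper is mounted at the origin on a cart in front of the work surface, level with it; the furniture and walls round the work are solid. World frame = base frame: x ahead of the robot, y to its left, z up, the work surface at z = 0. Lengths are in m, angles in degrees, forces in N, time in s.
With the tool pointing down it reaches from about 0.4 to 0.85 m from the base axis. Payload 4.4 kg.
Tool frame: the origin (TCP) lies midway between the tips of the shut fingers; the grasp point (between the pads) lies 19 mm behind it (bot.grip_depth is the distance from the TCP to the grasp point, in m); z points along the fingers, y is the direction in which the jaws open and shut (so a half turn about z gives the same grasp; the last joint's range is limited). The gripper opens to 94 mm and grips with 3 to 60 N. Pads are 16 mm wide; open, the fingers measure 119 mm over their backs; the gripper's body (75 mm by 177 mm) begins 78 mm behind the grasp point.
Start: joints at [-80.203, 36.005, 2.206, 86.941, -1.547, 57.084, -1.146], TCP at [0.152, 0.632, 0.205] pointing down, gripper open.
Joint ranges: [-175.42, 175.42], [-21.48, 121.26], [-71.46, 75.88], [10.55, 141.38], [-63.04, 243.04], [13.31, 113.54], [-168.57, 168.57]. Speed limits (degrees/s): [147.25, 147.25, 180, 180, 180, 180, 180].

## Interface

Orientations are given as [roll, pitch, yaw] about the fixed x, y, z axes, in that order (R = Rz(yaw) Ry(pitch) Rx(roll)).
In Python, from workcell import bot gives the robot as it stands. The module is installed in compiled form; this text tells all that it offers.
- The arm moves only by the shell command python3 -m pendant 'ROWS' [FORCE]. ROWS is JSON, a list of rows, each a list of 7 numbers: the turn, a rotation vector about the tool's x, y, z as a fraction of full scale, then the shift along the tool's x, y, z as a fraction of full scale, then the opening, from -1 (shut) to 1 (fully open). In form: [[rx, ry, rz, tx, ty, tz, gripper], ...]. A call has 1 to 5 rows; each row is the pose to reach, as a shift and turn from the pose measured when the call began, along the tool's axes at that moment; what a row does not reach only later rows make up. Full scale, the value 1, is 0.4 m for a shift and 60 degrees for a turn. A row lasts 1/12 s, in which the tool goes at most 41.7 mm and 7.16 degrees, less where a joint would pass 70% of its speed; a pose out of reach is approached as far as the arm can. A call with a number of a shift or a turn outside -1 to 1 is refused whole. A call with a gripper value outside its range is refused whole. The fingers move at their own pace and stop on an object; FORCE is the grip in N (left out, the last holds). Time passes only in rows, so rows that repeat a pose let the fingers close. It gives the time, the measured TCP pose, the force and the opening at its end, in the units of the state.
- bot.state(): the state, without advancing time (a new reading comes with each control period).
- bot.read_camera(name): name is "scene" or "top" or "wrist"; returns a dict with "color" (420x560x3 uint8, red, green, blue), "K" (3x3 intrinsics, pixels), "xyz" and "rotation" of the camera in the world. Camera axes: x right, y up, looking along -z (the intrinsics and any distortion apply to the point x, -y, -z); pixel columns grow to the right and rows downward; lengths in m; the calibration is good to about 2 mm. The wrist camera is an equidistant fisheye: a pixel r from the principal point sees the ray r / f radians off the axis. A picture is of the moment at which its call begins. There is no depth.
- bot.close_job(): hands the job in, once; it reports no verdict.
Trained networks look in a picture, given as the dict that the camera call returned (one of the last four; its "shot" number tells which), for a name from the list of things; names that differ only in an ending like _2 or _b are one class to them, and where a whole thing is asked for, a point or a joint stands for the part that bears it (a point fixed in the world has none). Each returns a list of dicts, best first, with "score" (0 to 1); they miss things now and then, are a little off and sometimes report something else, mostly with a low value. They report only what shows in the picture. A call takes as long as a camera call.
- bot.spot_in(label, picture): "centre" ([x, y, z] in m, in world coordinates, good to about 4 mm: the middle of the surface that is visible of it).
- bot.pinpoint(label, picture): "centre" ([x, y, z] in m, in world coordinates, good to about 4 mm: a listed point, or the origin of a listed thing).
The state is a dict: "time": time; "qpos": joint angles; "dq": joint speeds; "joint_torque": joint torques, N m; "position": TCP position; "orientation": TCP orientation; "ft_force": force on the tool from outside, world axes, zero at the start; "torque": the same for the moment, N m; "opening": finger opening in m.
Only numpy, scipy, OpenCV 4.12 (cv2) and the standard library are available. Lean on these libraries where they do the work, as an engineer would, in place of code of your own. Each camera call takes 0.05 s, during which the arm holds its last target.

## Task

Move the four seasonings from the brown prep rack to the empty white serving rack, which will be used from the other side, so set them there in the reverse order: seen from the robot, the leftmost in the prep rack becomes the rightmost in the serving rack, the second from the left becomes the second from the right, and so on. Stand each one upright in the middle of its rubber pad, and keep them upright on the way.

Things in the scene. Friction and masses are not known exactly. Their poses are not given: they have to be found in the camera images.
- spice_jar_mid (a point): Slim glass spice jar with a green lid, 46 mm across, 106 mm tall. Loose, round, standing in the prep rack at the start. The point is its centre, half-way up (53 mm above its underside); z up its axis.
- pale_lid_jar_mid (a point): Squat glass jar with a pale, whitish lid, 64 mm across, 97 mm tall, lid as wide as the body; hold it about 25 mm below its top, as fingers set deeper jam on the lid. Loose, round, standing in the prep rack at the start. The point is its centre, half-way up (48.5 mm above its underside); z up its axis.
- black_lid_jar_mid (a point): Squat glass jar with a black lid, 63 mm across, 94 mm tall, lid as wide as the body; hold it about 25 mm below its top, as fingers set deeper jam on the lid. Loose, round, standing in the prep rack at the start. The point is its centre, half-way up (47 mm above its underside); z up its axis.
- shaker_mid (a point): Plain steel shaker with a domed, pierced top, 52 mm across (straight sides up to 70 mm), 92 mm tall. Loose, round, standing in the prep rack at the start. The point is its centre, half-way up (46 mm above its underside); z up its axis.
- spice_jar_pad: Round dark rubber pad, 70 mm across, 3 mm thick, fixed to the base of the prep rack; the spice jar stands centred on it at the start, so it marks where in the row that one stood. Origin: centre of its underside.
- pale_lid_jar_pad: Round dark rubber pad, 70 mm across, 3 mm thick, fixed to the base of the prep rack; the pale lid jar stands centred on it at the start, so it marks where in the row that one stood. Origin: centre of its underside.
- black_lid_jar_pad: Round dark rubber pad, 70 mm across, 3 mm thick, fixed to the base of the prep rack; the black lid jar stands centred on it at the start, so it marks where in the row that one stood. Origin: centre of its underside.
- shaker_pad: Round dark rubber pad, 70 mm across, 3 mm thick, fixed to the base of the prep rack; the shaker stands centred on it at the start, so it marks where in the row that one stood. Origin: centre of its underside.
- prep_rack: Low rack of brown wood, fixed, full at the start: board 105 x 330 x 12 mm, end cheeks 34 mm high, a steel bar along each long side (x = +-47 mm, top at z = 28 mm). Origin: centre of its underside; y along the rack to the left seen from the robot (turned up to 26 degrees), x across it, z up. Pads at x = 0, y = 117, 39, -39, -117 mm, tops at z = 15 mm.
- serving_rack: The same rack in white, fixed, empty at the start: board 105 x 330 x 12 mm, end cheeks 34 mm high, a steel bar along each long side (x = +-47 mm, top at z = 28 mm). Origin: centre of its underside; y along the rack to the left seen from the robot (turned up to 26 degrees), x across it, z up. Its own four fixed dark rubber pads, 70 mm across: x = 0, y = 117, 39, -39, -117 mm, tops at z = 15 mm.

How it is judged:
By the outcome, as a careful person would: the job done as asked, in the order asked, and still so for the second after the job is handed in, with the robot touching nothing.
It also fails if it takes over 96 s, if anything falls off the work surface, if the arm or the gripper's body presses on something with over 40 N, if the wrist force passes 120 N, or if a joint passes its speed limit or range.

## Working session

There is one attempt and no reset: what is moved stays moved. The work goes in short steps, Python scripts to look and compute and a shell command to move; the robot and the scene stay as the last step left them, time stands still between calls to the robot, and variables do not carry over. Pictures are saved under pics/ and viewed, and the job is handed in when it is done.

```bash
mkdir -p pics
cat > h.py <<'E'
from workcell import bot
import cv2,numpy as np
def snap(n,f):
    p=bot.read_camera(n); cv2.imwrite('pics/'+f,p['color'][:,:,::-1]); return p
E
python3 - <<'E'
from h import *
s=bot.state(); print(s)
p=snap('top','t0.png');q=snap('scene','s0.png')
print(p['xyz'],q['xyz'])
for pic in (p,q):
  for l in ['spice_jar_mid','pale_lid_jar_mid','black_lid_jar_mid','shaker_mid','prep_rack','serving_rack']:
    print(l,[(np.round(d['centre'],4).tolist(),round(d['score'],2)) for d in bot.pinpoint(l,pic)][:3])
E
```

```text
{'time': 0.0, 'qpos': array([-80.20228857,  36.05823657,   2.20627941,  86.99540603,
        -1.54563964,  57.08398481,  -1.14503366]), 'dq': array([-0.04624627,  0.0043389 , -0.01380025, -0.04817908,  0.04125151,
        0.00301531,  0.01002161]), 'joint_torque': array([-6.83427370e-04, -5.49750781e+01,  1.14369392e+00, -1.86631876e+01,
       -5.22170810e-02,  2.36341363e-02,  1.30919161e-04]), 'position': array([0.15234782, 0.63120791, 0.20456633]), 'orientation': array([-1.79892226e+02,  4.69207946e-03,  1.66430853e+02]), 'ft_force': array([-0.01143022, -0.68530258,  0.42292523]), 'torque': array([ 0.08131659, -0.01543678,  0.00572751]), 'opening': 0.09424411687947037}
[ 0.33444023 -0.01644723  1.32587112] [ 0.12873288 -0.56339421  0.66033247]
spice_jar_mid [([0.5513, -0.0804, 0.0683], 0.62)]
pale_lid_jar_mid [([0.5387, -0.2379, 0.0629], 0.75)]
black_lid_jar_mid [([0.5408, -0.1578, 0.0601], 0.79)]
shaker_mid [([0.5319, -0.318, 0.0104], 0.3)]
prep_rack []
serving_rack [([0.5353, 0.1771, -0.0013], 0.9)]
spice_jar_mid [([0.5429, -0.0794, 0.0673], 0.78)]
pale_lid_jar_mid [([0.5361, -0.239, 0.0644], 0.66)]
black_lid_jar_mid [([0.5395, -0.1616, 0.0596], 0.95)]
shaker_mid [([0.532, -0.3156, 0.0583], 0.6)]
prep_rack [([0.5403, -0.1959, 0.0005], 0.7)]
serving_rack [([0.5332, 0.1744, -0.0015], 0.55), ([0.5364, -0.2373, 0.0103], 0.47)]
```

View pics/t0.png

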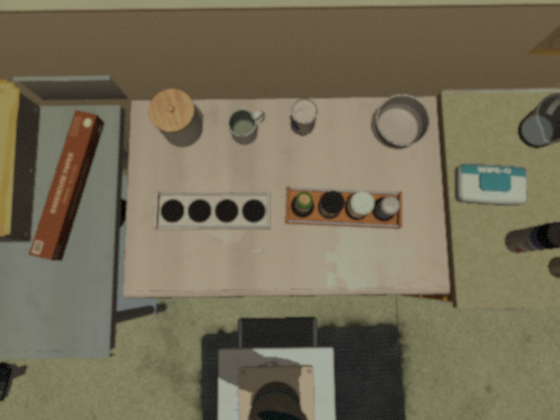

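View pics/s0.png

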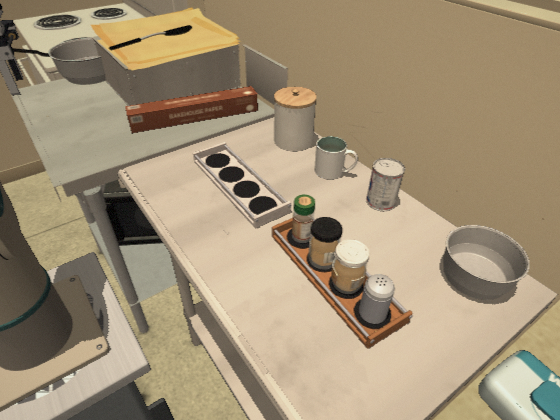

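The pictures show the prep rack, from the robot's left: spice (302,203 in top), black lid (332,204), pale lid (361,205), shaker (388,207). The empty serving rack has pads at about (172,211), (200,211), (227,211) and (254,211). Next I'll measure the serving pads with the calibration.

```bash
cat >> h.py <<'E'
def ray(p,uv):
    K=p['K'];n=np.array([(uv[0]-K[0,2])/K[0,0],-(uv[1]-K[1,2])/K[1,1],-1]);return p['rotation']@n
def back(p,uv,z):
    d=ray(p,uv);c=np.array(p['xyz']);return c+d*(z-c[2])/d[2]
def proj(p,X):
    v=p['rotation'].T@(np.array(X)-p['xyz']);K=p['K'];return np.array([K[0,2]+K[0,0]*v[0]/-v[2],K[1,2]-K[1,1]*v[1]/-v[2]])
E
python3 - <<'E'
from h import *
p=bot.read_camera('top');q=bot.read_camera('scene');print(p.keys(),p['K'])
for pic,box in((p,(158,272,190,232)),(q,(195,290,145,222))):
  print('tcp',proj(pic,bot.state()['position']))
  g=cv2.cvtColor(pic['color'],cv2.COLOR_RGB2GRAY);x0,x1,y0,y1=box
  m=(g[y0:y1,x0:x1]<50).astype(np.uint8)
  n,l,st,c=cv2.connectedComponentsWithStats(m)
  for i in range(1,n):
    if st[i,4]>100:
      uv=c[i]+[x0,y0];print(st[i,4],uv.round(1),back(pic,uv,.015).round(4))
  for l in ['spice_jar_mid','pale_lid_jar_mid','black_lid_jar_mid','shaker_mid','spice_jar_pad','black_lid_jar_pad','pale_lid_jar_pad','shaker_pad','serving_rack','prep_rack']:
    print(l,[(np.round(d['centre'],4).tolist(),round(d['score'],2)) for d in bot.pinpoint(l,pic)][:2])
E
```

```text
dict_keys(['color', 'K', 'xyz', 'rotation', 'shot']) [[460.2257499    0.         280.03896767]
 [  0.         460.2257499  205.12340956]
 [  0.           0.           1.        ]]Traceback (most recent call last):
  File "<stdin>", line 4, in <module>
  File "h.py", line 10, in proj
    v=p['rotation'].T@(np.array(X)-p['xyz']);K=p['K'];return np.array([K[0,2]+K[0,0]*v[0]/-v[2],K[1,2]-K[1,1]*v[1]/-v[2]])
                                                                                     ~^^^
IndexError: invalid index to scalar variable.
```

```bash
python3 - <<'E'
s=open('h.py').read()
s=s.replace("p['rotation']@n","R(p)@n").replace("p['rotation'].T","R(p).T")
s+='''
from scipy.spatial.transform import Rotation as Ro
def R(p): return Ro.from_euler('xyz',p['rotation'],degrees=True).as_matrix()
'''
open('h.py','w').write(s)
E
cat > m.py <<'E'
from h import *
p=bot.read_camera('top');q=bot.read_camera('scene');print(p['rotation'],q['rotation'])
for pic,box in((p,(158,272,190,232)),(q,(195,290,145,222))):
  print('tcp',proj(pic,bot.state()['position']))
  g=cv2.cvtColor(pic['color'],cv2.COLOR_RGB2GRAY);x0,x1,y0,y1=box
  m=(g[y0:y1,x0:x1]<50).astype(np.uint8)
  n,l,st,c=cv2.connectedComponentsWithStats(m)
  for i in range(1,n):
    if st[i,4]>100:
      uv=c[i]+[x0,y0];print(st[i,4],uv.round(1),back(pic,uv,.015).round(4))
  for l in ['spice_jar_mid','pale_lid_jar_mid','black_lid_jar_mid','shaker_mid','spice_jar_pad','black_lid_jar_pad','pale_lid_jar_pad','shaker_pad','serving_rack','prep_rack']:
    print(l,[(np.round(d['centre'],4).tolist(),round(d['score'],2)) for d in bot.pinpoint(l,pic)][:2])
E
python3 m.py
```

```text
[ 9.28988537e+00  3.84953995e-02 -9.07439100e+01] [ 48.84035813  -0.36307153 -35.16420583]
tcp [  3.92966985 362.94809455]
342 [172.1 210.5] [0.5372 0.2928 0.015 ]
344 [199.2 210.5] [0.5362 0.2148 0.015 ]
346 [226.2 210.5] [0.5353 0.137  0.015 ]
339 [253.3 210.5] [0.5341 0.0589 0.015 ]
spice_jar_mid [([0.5508, -0.0787, 0.0682], 0.64)]
pale_lid_jar_mid [([0.5476, -0.0858, 0.0678], 0.63), ([0.5355, -0.241, 0.0623], 0.59)]
black_lid_jar_mid [([0.5434, -0.1585, 0.0628], 0.62)]
shaker_mid [([0.5359, -0.3153, 0.0586], 0.62)]
spice_jar_pad [([0.5457, -0.0847, 0.0158], 0.59)]
black_lid_jar_pad []
pale_lid_jar_pad [([0.5383, -0.2365, 0.0091], 0.61)]
shaker_pad [([0.5345, -0.3183, 0.0124], 0.69)]
serving_rack [([0.5358, 0.1799, 0.001], 0.73)]
prep_rack [([0.5358, -0.2002, -0.0009], 0.97)]
tcp [17.66754273 85.6385727 ]
243 [217.3 160. ] [0.5358 0.2893 0.015 ]
282 [231.1 173.7] [0.5349 0.2113 0.015 ]
324 [246.  188.7] [0.5339 0.1337 0.015 ]
315 [261.3 204.1] [0.5327 0.0608 0.015 ]
spice_jar_mid [([0.5478, -0.0826, 0.068], 0.88), ([0.5343, -0.2347, 0.0618], 0.54)]
pale_lid_jar_mid [([0.5382, -0.2344, 0.0618], 0.76)]
black_lid_jar_mid [([0.5358, -0.1618, 0.0611], 0.64)]
shaker_mid [([0.5339, -0.3109, 0.0584], 0.6)]
spice_jar_pad [([0.549, -0.0798, 0.0132], 0.56)]
black_lid_jar_pad [([0.5472, -0.0814, 0.0647], 0.7), ([0.5416, -0.161, 0.0149], 0.45)]
pale_lid_jar_pad [([0.537, -0.2368, 0.0116], 0.47)]
shaker_pad [([0.528, -0.3115, 0.0104], 0.71)]
serving_rack [([0.534, 0.1748, 0.0019], 0.91)]
prep_rack [([0.5431, -0.1961, 0.0001], 0.68)]
```

```bash
cat > c.py <<'E'
import sys
from h import *
s=bot.state();a=[float(v) for v in sys.argv[1:5]]
A=Ro.from_euler('xyz',s['orientation'],degrees=True);B=Ro.from_euler('xyz',[180,0,a[3]],degrees=True)
t=A.inv().apply(np.array(a[:3])-s['position'])/.4;r=np.degrees((A.inv()*B).as_rotvec())/60
print(np.round(r,3),np.round(t,4),'rows',np.linalg.norm(t)*400/41.7,np.linalg.norm(r)*60/7.16)
E
python3 c.py 0.40 0.42 0.26 130
```

```text
[-0.    -0.     0.607] [-0.7259 -0.3697 -0.1364] rows 7.922887057900936 5.088676625022919
```

```bash
python3 -m pendant '[[0,0,0.12,-0.09,-0.046,-0.03,1],[0,0,0.24,-0.18,-0.092,-0.06,1],[0,0,0.36,-0.27,-0.139,-0.09,1],[0,0,0.48,-0.36,-0.185,-0.12,1],[0,0,0.6,-0.45,-0.23,-0.136,1]]' 25; python3 c.py 0.5 0.176 0.27 89.2
```

```text
time: 2.32
position: [0.3061, 0.5004, 0.2612]
orientation: [179.9, -0.1, 130.3]
ft_force: [0.2, 1.2, -0.1]
opening: 0.0939
[ 0.001 -0.002  0.685] [-0.9319 -0.1549 -0.0234] rows 9.064299703416394 5.741117278827841
```

```bash
python3 -m pendant '[[0,0,0.12,-0.1,-0.017,0,1],[0,0,0.24,-0.2,-0.034,0,1],[0,0,0.36,-0.3,-0.05,-0.01,1],[0,0,0.48,-0.4,-0.067,-0.01,1],[0,0,0.6,-0.5,-0.084,-0.02,1]]'; python3 c.py 0.49 0.176 0.27 89.2
```

```text
time: 2.73
position: [0.4103, 0.3242, 0.2689]
orientation: [180.0, -0.1, 94.5]
ft_force: [1.6, -0.4, 0.9]
opening: 0.0939
[ 0.    -0.002  0.088] [-0.3848  0.1699 -0.0036] rows 4.035104441389253 0.7359301755845215
```

Run:
```python
from h import *
p=snap('wrist','w1.png');print(p['xyz'],p['rotation'],p['K'],bot.state()['position'])
```

```text
[0.40361777 0.39395362 0.44708129] [-13.71159346  -0.0395354    4.40077533] [[325.1922621    0.         278.2282254 ]
 [  0.         325.1922621  206.87276872]
 [  0.           0.           1.        ]] [0.41615126 0.31523425 0.27039139]
```

View pics/w1.png

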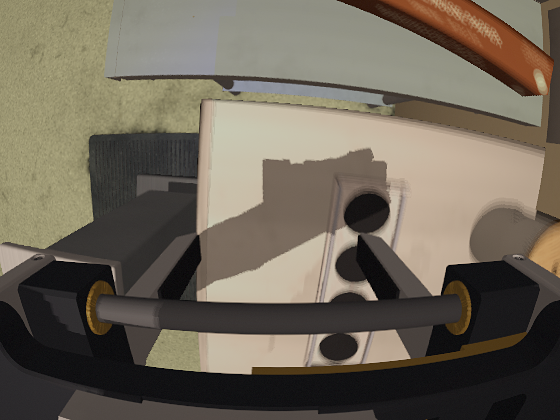

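The wrist view shows the serving pads at about (367,213), (358,264), (350,307) and (338,347). The first is fully visible, so I'll use it to cross-check.

```bash
cat >> h.py <<'E'
def wback(p,uv,z):
    K=p['K'];d=np.array([uv[0]-K[0,2],uv[1]-K[1,2]]);r=np.linalg.norm(d);th=r/K[0,0]
    v=np.array([np.sin(th)*d[0]/r,-np.sin(th)*d[1]/r,-np.cos(th)]);d=R(p)@v;c=np.array(p['xyz']);return c+d*(z-c[2])/d[2]
E
python3 - <<'E'
from h import *
p=bot.read_camera('wrist');im=p['color'];cv2.imwrite('pics/w2.png',im[:,:,::-1])
g=cv2.cvtColor(im,cv2.COLOR_RGB2GRAY)
m=(g<45).astype(np.uint8);n,l,st,c=cv2.connectedComponentsWithStats(m)
for i in range(1,n):
  if 200<st[i,4]<4000: print(st[i],c[i].round(1),wback(p,c[i],.015).round(4))
for l in ['spice_jar_pad','serving_rack']:
    print(l,[(np.round(d['centre'],4).tolist(),round(d['score'],2)) for d in bot.pinpoint(l,p)][:2])
E
```

```text
[ 351    0  191   85 2751] [453.6  38.3] [0.6613 0.5486 0.015 ]
[ 339  177   47   47 1718] [362.  199.9] [0.5349 0.2951 0.015 ]
[320 330  55  24 704] [339.2 341.1] [0.5334 0.0548 0.015 ]
spice_jar_pad []
serving_rack [([0.5352, 0.1758, -0.0031], 0.61)]
```

```bash
python3 c.py 0.45 -0.25 0.28 86.4
```

```text
[ 0.001 -0.003  0.138] [-1.4416 -0.0195 -0.0309] rows 13.832948758913789 1.1598385190456615
```

```bash
python3 -m pendant '[[0,0,0.03,-0.1,0,-0.01,1],[0,0,0.06,-0.2,0,-0.01,1],[0,0,0.09,-0.3,0,-0.02,1],[0,0,0.12,-0.4,0,-0.02,1],[0,0,0.138,-0.5,0,-0.02,1]]'; python3 -m pendant '[[0,0,0,-0.1,0,0,1],[0,0,0,-0.2,0,0,1],[0,0,0,-0.3,0,0,1],[0,0,0,-0.4,0,0,1],[0,0,0,-0.5,0,0,1]]'; python3 c.py 0.45 -0.25 0.28 86.4
```

```text
time: 3.35
position: [0.4265, 0.1264, 0.2769]
orientation: [179.9, -0.2, 86.6]
ft_force: [0.7, -1.4, -0.9]
opening: 0.0942
time: 3.77
position: [0.415, -0.0731, 0.2762]
orientation: [179.9, -0.3, 86.9]
ft_force: [0.7, 0.9, -0.1]
opening: 0.0941
[ 0.002 -0.005  0.009] [-0.4369  0.1112 -0.0114] rows 4.325578329769817 0.0833260426628629
```

```bash
python3 -m pendant '[[0,0,0,-0.1,0.03,0,1],[0,0,0,-0.2,0.06,0,1],[0,0,0,-0.3,0.09,0,1],[0,0,0,-0.43,0.11,0,1],[0,0,0,-0.43,0.11,0,1]]'
python3 - <<'E'
from h import *
p=snap('wrist','w3.png')
for l in ['spice_jar_mid','pale_lid_jar_mid','black_lid_jar_mid','shaker_mid','prep_rack']:
    print(l,[(np.round(d['centre'],4).tolist(),round(d['score'],2)) for d in bot.pinpoint(l,p)][:2])
E
```

```text
time: 4.18
position: [0.4505, -0.2529, 0.2755]
orientation: [179.8, -0.0, 86.8]
ft_force: [-0.1, -0.6, -0.2]
opening: 0.0941
spice_jar_mid [([0.5461, -0.0809, 0.0678], 0.96)]
pale_lid_jar_mid [([0.5484, -0.0815, 0.0092], 0.66)]
black_lid_jar_mid []
shaker_mid [([0.5314, -0.3139, 0.0587], 0.95)]
prep_rack [([0.541, -0.1948, 0.0032], 0.61)]
```

View pics/w3.png

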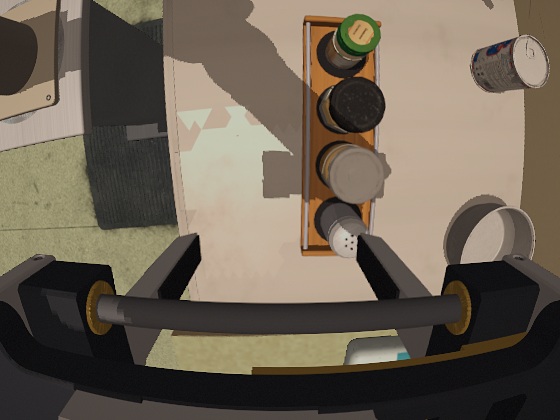

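The wrist view shows the lids: spice (359,35), black (358,104), pale (355,173), shaker dome (349,243). The order is confirmed; I'll back-project the lids and rack corners.

```bash
python3 - <<'E'
from h import *
p=bot.read_camera('wrist')
for n,uv,z in [('spice',(359,35),.121),('black',(358,104),.108),('pale',(355.5,173.5),.111),('shk',(349,242),.104),('c1',(306,17),.034),('c2',(382,22),.034),('c3',(303,254),.034)]: print(n,wback(p,uv,z).round(4))
E
python3 c.py 0.5457 -0.0804 0.26 86.6
```

```text
spice [ 0.5421 -0.0753  0.121 ]
black [ 0.5396 -0.1492  0.108 ]
pale [ 0.5339 -0.2244  0.111 ]
shk [ 0.5283 -0.3049  0.104 ]
c1 [ 0.4967 -0.024   0.034 ]
c2 [ 0.5997 -0.0282  0.034 ]
c3 [ 0.4786 -0.3445  0.034 ]
[ 0.002 -0.006  0.009] [0.4218 0.2178 0.0414] rows 4.570475792733683 0.09223843421125101
```

Run:
```python
from h import *
p=bot.read_camera('top');im=p['color'][170:240,270:420,::-1];cv2.imwrite('pics/t2.png',cv2.resize(im,None,fx=5,fy=5,interpolation=cv2.INTER_CUBIC))
import pickle;pickle.dump(p,open('t.pkl','wb'))
w=bot.read_camera('wrist');im=w['color'][0:260,270:420,::-1];cv2.imwrite('pics/w4.png',cv2.resize(im,None,fx=2.3,fy=2.3));pickle.dump(w,open('w.pkl','wb'))
for l in ['spice_jar_mid','pale_lid_jar_mid','black_lid_jar_mid','shaker_mid','prep_rack']:
    print(l,[(np.round(d['centre'],4).tolist(),round(d['score'],2)) for d in bot.pinpoint(l,w)][:2])
```

```text
spice_jar_mid [([0.5467, -0.0792, 0.0671], 0.66)]
pale_lid_jar_mid [([0.5367, -0.2392, 0.0628], 0.87)]
black_lid_jar_mid [([0.546, -0.0829, 0.0111], 0.18)]
shaker_mid [([0.5332, -0.3149, 0.0609], 0.61), ([0.5378, -0.2356, 0.0627], 0.37)]
prep_rack [([0.5405, -0.1972, 0.0042], 0.89)]
```

View pics/t2.png

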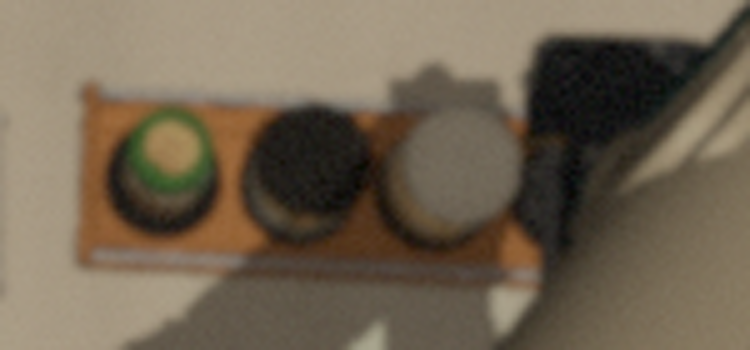

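View pics/w4.png

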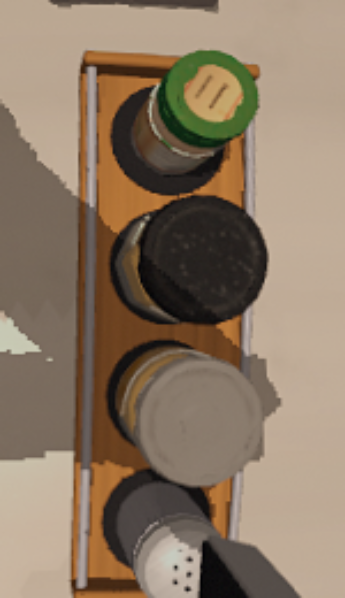

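```bash
python3 - <<'E'
from h import *
import pickle
p=pickle.load(open('t.pkl','rb'));w=pickle.load(open('w.pkl','rb'))
for uv,z in [((304.4,200),.121),((331.6,201.8),.109),((362.6,202.6),.112)]: print(back(p,uv,z).round(4))
for uv,z in [((360.4,42.6),.121),((358.7,112.6),.109),((356.1,183.9),.112)]: print(wback(w,uv,z).round(4))
E
python3 c.py 0.5465 -0.0805 0.2 86.6
```

```text
[ 0.5445 -0.0831  0.121 ]
[ 0.5407 -0.1566  0.109 ]
[ 0.5369 -0.2391  0.112 ]
[ 0.5431 -0.0845  0.121 ]
[ 0.5398 -0.1594  0.109 ]
[ 0.5344 -0.2365  0.112 ]
[ 0.002 -0.005  0.006] [0.4273 0.219  0.1914] rows 4.958113381332533 0.06502232387239291
```

```bash
python3 -m pendant '[[0,0,0,0.1,0.05,0.04,1],[0,0,0,0.19,0.1,0.08,1],[0,0,0,0.28,0.145,0.12,1],[0,0,0,0.36,0.19,0.16,1],[0,0,0,0.43,0.217,0.19,1]]'; python3 c.py 0.5455 -0.081 0.15 86.7
```

```text
time: 5.3
position: [0.5471, -0.0778, 0.2]
orientation: [179.8, -0.3, 86.9]
ft_force: [0.6, -0.5, 0.4]
opening: 0.0941
[ 0.003 -0.005  0.004] [-0.0087 -0.0039  0.1248] rows 1.2010333061719762 0.056730076553842844
```

```bash
python3 -m pendant '[[0.003,-0.005,0.004,-0.009,-0.004,0.08,1],[0.003,-0.005,0.004,-0.009,-0.004,0.16,1],[0.003,-0.005,0.004,-0.009,-0.004,0.24,1],[0.003,-0.005,0.004,-0.009,-0.004,0.3,1],[0.003,-0.005,0.004,-0.009,-0.004,0.3,1]]'; python3 c.py 0.5455 -0.081 0.061 86.7
```

```text
time: 5.72
position: [0.5423, -0.0797, 0.0757]
orientation: [-179.5, -0.0, 86.7]
ft_force: [-0.9, 0.9, -0.1]
opening: 0.094
[-0.008 -0.     0.   ] [-0.0028  0.0084  0.0368] rows 0.362822486346389 0.06645240020859007
```

```bash
python3 -m pendant '[[-0.006,0,0,-0.003,0.008,0.036,1],[-0.006,0,0,-0.003,0.008,0.036,1],[-0.006,0,0,-0.003,0.008,0.036,0.3]]'; python3 c.py 0.5455 -0.081 0.061 86.7
python3 - <<'E'
from h import *
snap('wrist','w5.png')
E
```

```text
time: 5.97
position: [0.5455, -0.0813, 0.0621]
orientation: [-179.9, -0.0, 86.7]
ft_force: [-0.5, 0.3, -0.0]
opening: 0.0899
[-0.002 -0.    -0.   ] [ 0.0008 -0.0001  0.0027] rows 0.02664871568143107 0.015946213049750465
```

View pics/w5.png

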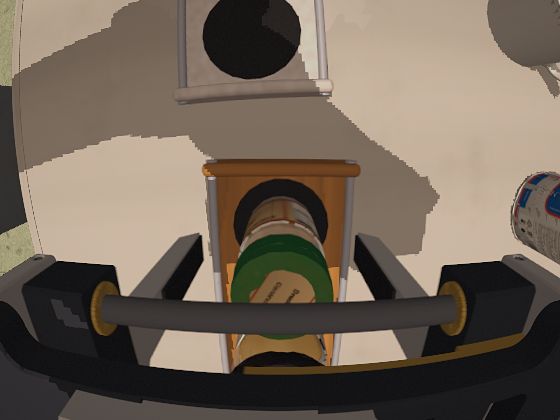

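The spice jar stands between the open fingers, with its lid at (283,265). Closing now.

```bash
python3 -m pendant '[[0,0,0,0,0,0,-1],[0,0,0,0,0,0,-1],[0,0,0,0,0,0,-1],[0,0,0,0,0,0,-1],[0,0,0,0,0,0,-1]]' 25;python3 -m pendant '[[0,0,0,0,0,0,-1],[0,0,0,0,0,0,-1],[0,0,0,0,0,0,-1],[0,0,0,0,0,0,-1],[0,0,0,0,0,0,-1]]' 25
```

```text
time: 6.43
position: [0.5463, -0.0813, 0.063]
orientation: [180.0, -0.0, 86.7]
ft_force: [-0.6, 0.1, -1.2]
opening: 0.0534
time: 6.85
position: [0.5464, -0.0813, 0.0632]
orientation: [180.0, -0.0, 86.7]
ft_force: [-0.0, -0.2, 3.3]
opening: 0.0449
```

```bash
python3 -m pendant '[[0,0,0,0,0,-0.03,-1],[0,0,0,0,0,-0.09,-1],[0,0,0,0,0,-0.17,-1],[0,0,0,0,0,-0.21,-1],[0,0,0,0,0,-0.21,-1]]'; python3 c.py 0.5335 0.0585 0.14 89.2
```

```text
time: 7.27
position: [0.5486, -0.0821, 0.1502]
orientation: [179.6, 0.0, 86.7]
ft_force: [0.5, -0.1, -1.1]
opening: 0.045
[ 0.006  0.    -0.042] [ 0.3488 -0.058   0.025 ] rows 3.399724420949612 0.3526842620956411
```

```bash
python3 -m pendant '[[0,0,-0.01,0.07,-0.012,0,-1],[0.003,0,-0.02,0.16,-0.026,0,-1],[0.005,0,-0.03,0.24,-0.04,0,-1],[0.006,0,-0.042,0.31,-0.052,0.01,-1],[0.006,0,-0.042,0.349,-0.058,0.02,-1]]'; python3 c.py 0.5335 0.0585 0.064 89.2
```

```text
time: 7.68
position: [0.5318, 0.0631, 0.1403]
orientation: [-179.8, -0.1, 89.5]
ft_force: [0.0, 1.1, -0.7]
opening: 0.0451
[-0.003 -0.001  0.005] [-0.0117  0.0048  0.1908] rows 1.8346482459306281 0.049487928498454486
```

```bash
python3 -m pendant '[[-0.003,-0.001,0.005,-0.012,0.005,0,-1],[-0.003,-0.001,0.005,-0.012,0.005,0.04,-1],[-0.003,-0.001,0.005,-0.012,0.005,0.09,-1],[-0.003,-0.001,0.005,-0.012,0.005,0.13,-1],[-0.003,-0.001,0.005,-0.012,0.005,0.13,-1]]'; python3 c.py 0.5335 0.0585 0.064 89.2
python3 - <<'E'
from h import *
snap('wrist','w6.png')
E
```

```text
time: 8.1
position: [0.5309, 0.0569, 0.085]
orientation: [-179.6, 0.1, 89.1]
ft_force: [-0.4, -1.0, -1.3]
opening: 0.045
[-0.006  0.001 -0.001] [0.0043 0.0067 0.0526] rows 0.5099888093178326 0.052044382066446
```

View pics/w6.png

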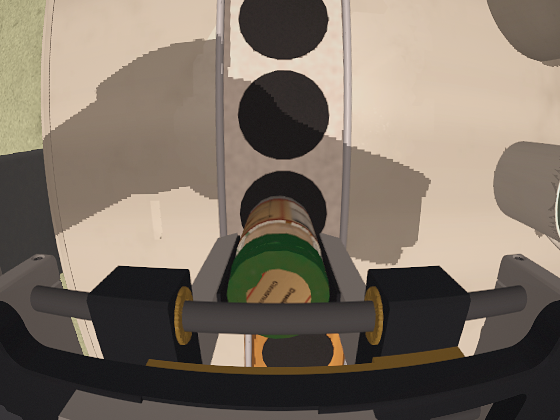

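The jar is held upright over the rightmost serving pad (pad edge about (283,175), jar at x≈279). Lowering.

```bash
python3 -m pendant '[[-0.006,0,0,0.004,0.007,0.02,-1],[-0.006,0,0,0.004,0.007,0.035,-1],[-0.006,0,0,0.004,0.007,0.045,-1],[-0.006,0,0,0.004,0.007,0.051,-1],[-0.006,0,0,0.004,0.007,0.051,-1]]'; python3 c.py 0.5335 0.0585 0.063 89.2
```

```text
time: 8.57
position: [0.5345, 0.0583, 0.0658]
orientation: [179.9, 0.1, 89.1]
ft_force: [0.4, -0.4, -0.9]
opening: 0.0451
[ 0.002  0.001 -0.002] [ 0.0005 -0.0025  0.007 ] rows 0.07174565778435617 0.020968674890704357
```

```bash
python3 -m pendant '[[0.002,0.001,-0.002,0,-0.002,0.006,-1],[0.002,0.001,-0.002,0,-0.002,0.008,-1],[0.002,0.001,-0.002,0,-0.002,0.008,-1]]'; python3 c.py 0.5335 0.0585 0.0632 89.2
```

```text
time: 8.82
position: [0.5339, 0.0583, 0.0631]
orientation: [180.0, -0.0, 89.2]
ft_force: [-1.0, 1.2, 2.4]
opening: 0.0448
[ 0. -0.  0.] [ 0.0004 -0.001  -0.0002] rows 0.010939591577901142 0.004335472064625678
```

```bash
python3 -m pendant '[[0,0,0,0,0,0,1],[0,0,0,0,0,0,1],[0,0,0,0,0,0,1],[0,0,0,0,0,0,1],[0,0,0,0,0,0,1]]'; python3 -m pendant '[[0,0,0,0,0,0,1],[0,0,0,0,0,-0.05,1],[0,0,0,0,0,-0.15,1],[0,0,0,0,0,-0.25,1],[0,0,0,0,0,-0.34,1]]'; python3 c.py 0.541 -0.159 0.19 86.7
```

```text
time: 9.23
position: [0.5339, 0.0583, 0.0631]
orientation: [180.0, -0.0, 89.2]
ft_force: [-0.2, 0.7, 0.2]
opening: 0.0749
time: 9.65
position: [0.5337, 0.0579, 0.2009]
orientation: [-180.0, 0.0, 89.2]
ft_force: [0.8, 0.4, -0.1]
opening: 0.0941
[-0.     0.     0.041] [-0.542   0.0259  0.0273] rows 5.2118746680541115 0.3476806146031585
```

Check placement with the scene camera while moving on.

```bash
python3 -m pendant '[[0,0,0.01,-0.1,0.005,0,1],[0,0,0.02,-0.2,0.01,0,1],[0,0,0.03,-0.3,0.016,0.01,1],[0,0,0.04,-0.4,0.02,0.02,1],[0,0,0.04,-0.5,0.025,0.02,1]]'; python3 -m pendant '[[0,0,0,-0.04,0.002,0,1],[0,0,0,-0.04,0.002,0,1]]'; python3 c.py 0.541 -0.159 0.065 86.7
python3 - <<'E'
from h import *
p=snap('scene','s2.png');t=snap('top','t3.png')
for pic in(p,t):
  for l in ['spice_jar_mid','black_lid_jar_mid']: print(l,[(np.round(d['centre'],4).tolist(),round(d['score'],2)) for d in bot.pinpoint(l,pic)][:2])
E
```

```text
time: 10.07
position: [0.5402, -0.1435, 0.1925]
orientation: [-179.9, -0.0, 86.8]
ft_force: [-0.1, -0.6, 0.1]
opening: 0.0941
time: 10.23
position: [0.539, -0.166, 0.1928]
orientation: [-180.0, 0.2, 86.3]
ft_force: [-0.2, -0.4, 0.3]
opening: 0.0942
[-0.     0.003 -0.006] [0.019  0.0039 0.3195] rows 3.0704400512204937 0.05860193358268288
spice_jar_mid [([0.5328, 0.0597, 0.0686], 0.63)]
black_lid_jar_mid [([0.5392, -0.1604, 0.0608], 0.69), ([0.5352, -0.2324, 0.0612], 0.61)]
spice_jar_mid [([0.5349, 0.0574, 0.0706], 0.74)]
black_lid_jar_mid []
```

View pics/s2.png

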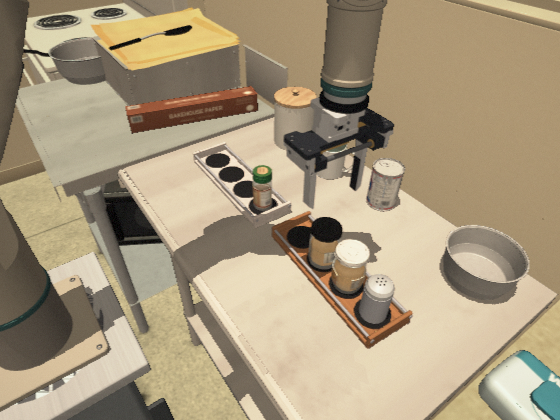

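The spice jar stands upright on the rightmost serving pad (262,190), measured at about (0.534, 0.0585). Next is the black-lid jar.

```bash
python3 -m pendant '[[0,0,-0.006,0.016,0.004,0,1],[0,0.003,-0.006,0.017,0.004,0.06,1],[0,0.003,-0.006,0.017,0.004,0.13,1],[0,0.003,-0.006,0.017,0.004,0.19,1],[0,0.003,-0.006,0.017,0.004,0.22,1]]'; python3 c.py 0.541 -0.159 0.065 86.7
```

```text
time: 10.95
position: [0.5412, -0.1479, 0.1017]
orientation: [-179.7, -0.4, 87.5]
ft_force: [-0.4, -0.4, -0.0]
opening: 0.0943
[-0.005 -0.006  0.013] [-0.0284  0.0011  0.0916] rows 0.920436080725884 0.1271383352003644
```

```bash
python3 - <<'E'
from h import *
p=snap('wrist','w7.png')
E
python3 c.py 0.541 -0.159 0.065 86.7
```

```text
[-0.007 -0.006  0.013] [-0.0289  0.0035  0.0885] rows 0.8940813072897312 0.13498606428042878
```

View pics/w7.png

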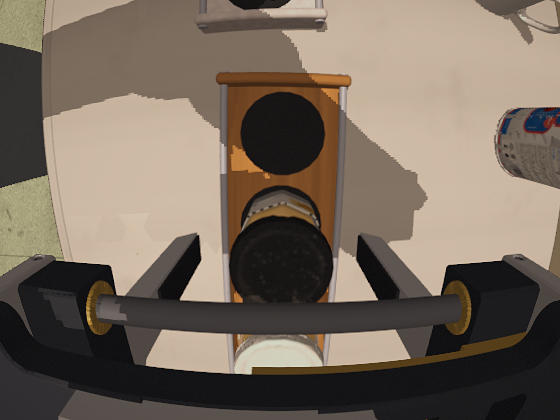

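Fingers straddle the black lid (281,260). The empty spice pad is at (283,133). I'll correct the 11 mm lateral offset, then go down.

```bash
python3 -m pendant '[[-0.007,-0.006,0.013,-0.029,0.003,0.01,1],[-0.007,-0.006,0.013,-0.029,0.003,0.04,1],[-0.007,-0.006,0.013,-0.029,0.003,0.07,1],[-0.007,-0.006,0.013,-0.029,0.003,0.088,1],[-0.007,-0.006,0.013,-0.029,0.003,0.088,1]]'; python3 c.py 0.541 -0.159 0.065 86.7
```

```text
time: 11.42
position: [0.5399, -0.1584, 0.0637]
orientation: [-179.9, -0.1, 86.7]
ft_force: [-0.1, 0.1, 0.1]
opening: 0.0941
[-0.002 -0.001  0.   ] [-0.0013  0.0029 -0.0032] rows 0.04369807514034166 0.02007829188377274
```

```bash
python3 - <<'E'
from h import *
p=bot.read_camera('wrist')
g=cv2.cvtColor(p['color'],cv2.COLOR_RGB2GRAY);m=(g[90:180,230:340]<40).astype(np.uint8)
cv2.imwrite('pics/w8.png',p['color'][:,:,::-1])
n,l,st,c=cv2.connectedComponentsWithStats(m)
for i in range(1,n):
  if st[i,4]>300: u=c[i]+[230,90];print(st[i],u,wback(p,u,.015))
E
python3 c.py 0.541 -0.159 0.065 86.7
```

```text
[   3    0   99   77 6389] [282.19643137 124.52934732] [ 0.54543997 -0.08558663  0.015     ]
[-0.001 -0.001  0.   ] [-0.0006  0.0017 -0.0012] rows 0.020645283627008168 0.011061279510700066
```

```bash
python3 -m pendant '[[0,0,0,0,0.002,-0.001,-1],[0,0,0,0,0.002,-0.001,-1],[0,0,0,0,0.002,-0.001,-1],[0,0,0,0,0.002,-0.001,-1],[0,0,0,0,0.002,-0.001,-1]]' 25;python3 -m pendant '[[0,0,0,0,0,0,-1],[0,0,0,0,0,0,-1],[0,0,0,0,0,0,-1]]' 25
```

```text
time: 11.88
position: [0.5416, -0.1589, 0.0653]
orientation: [180.0, -0.0, 86.7]
ft_force: [3.9, 1.3, 3.4]
opening: 0.064
time: 12.13
position: [0.5418, -0.1587, 0.0654]
orientation: [180.0, -0.0, 86.7]
ft_force: [0.2, -0.2, -1.9]
opening: 0.0631
```

```bash
python3 -m pendant '[[0,0,0,0,0,-0.03,-1],[0,0,0,0,0,-0.11,-1],[0,0,0,0,0,-0.2,-1],[0,0,0,0,0,-0.3,-1],[0,0,0,0,0,-0.35,-1]]'; python3 c.py 0.5345 0.1365 0.205 89.2
```

```text
time: 12.55
position: [0.5426, -0.16, 0.2099]
orientation: [179.7, 0.0, 86.7]
ft_force: [0.4, -0.1, -3.6]
opening: 0.0626
[ 0.004  0.001 -0.042] [ 0.7387 -0.0634  0.0115] rows 7.1129771211300215 0.3556436909961484
```

```bash
python3 -m pendant '[[0,0,-0.01,0.06,-0.005,0,-1],[0.002,0,-0.02,0.15,-0.013,0,-1],[0.003,0,-0.03,0.25,-0.021,0,-1],[0.004,0,-0.04,0.35,-0.03,0.005,-1],[0.004,0,-0.042,0.45,-0.038,0.005,-1]]'; python3 c.py 0.5345 0.1365 0.2 89.2
```

```text
time: 12.97
position: [0.5365, 0.0222, 0.208]
orientation: [-179.9, 0.0, 89.2]
ft_force: [-0.0, -0.5, -3.5]
opening: 0.0627
[-0.001  0.001 -0.001] [ 0.2857 -0.0093  0.0198] rows 2.7490045701832413 0.01284765031696101
```

```bash
python3 -m pendant '[[-0.001,0,0,0.09,-0.003,0,-1],[-0.001,0,0,0.17,-0.005,0,-1],[-0.001,0,0,0.24,-0.008,0,-1],[-0.001,0,0,0.286,-0.009,0.01,-1],[-0.001,0,0,0.286,-0.009,0.02,-1]]'; python3 -m pendant '[[0,0,0,0,0,0.0,-1]]';python3 c.py 0.5345 0.1365 0.066 89.2
```

```text
time: 13.38
position: [0.5334, 0.1427, 0.1997]
orientation: [-179.9, -0.1, 89.6]
ft_force: [-0.3, 0.2, -3.7]
opening: 0.0631
time: 13.47
position: [0.5321, 0.1426, 0.1993]
orientation: [-179.8, -0.1, 89.7]
ft_force: [0.6, -1.8, -3.5]
opening: 0.0627
[-0.004 -0.001  0.008] [-0.0155  0.0074  0.3331] rows 3.1997128355590214 0.07179447721251639
```

```bash
python3 -m pendant '[[-0.004,-0.001,0.008,-0.015,0.007,0.03,-1],[-0.004,-0.001,0.008,-0.015,0.007,0.1,-1],[-0.004,-0.001,0.008,-0.015,0.007,0.18,-1],[-0.004,-0.001,0.008,-0.015,0.007,0.26,-1],[-0.004,-0.001,0.008,-0.015,0.007,0.26,-1]]'; python3 -m pendant '[[0,0,0,0,0,0.0,-1]]';python3 c.py 0.5345 0.1365 0.0655 89.2
```

```text
time: 13.88
position: [0.5298, 0.1348, 0.0908]
orientation: [-179.4, 0.2, 89.1]
ft_force: [-0.8, -0.1, -3.4]
opening: 0.0632
time: 13.97
position: [0.5297, 0.1335, 0.091]
orientation: [-179.3, 0.2, 89.0]
ft_force: [0.6, -0.3, -3.1]
opening: 0.063
[-0.011  0.004 -0.004] [0.0079 0.0127 0.0635] rows 0.6260189832411482 0.10193171995126153
```

```bash
python3 -m pendant '[[-0.011,0.004,-0.004,0.008,0.013,0.01,-1],[-0.011,0.004,-0.004,0.008,0.013,0.03,-1],[-0.011,0.004,-0.004,0.008,0.013,0.05,-1],[-0.011,0.004,-0.004,0.008,0.013,0.059,-1],[-0.011,0.004,-0.004,0.008,0.013,0.059,-1]]'; python3 -m pendant '[[0,0,0,0,0,0.0,-1]]';python3 c.py 0.5345 0.1365 0.0655 89.2
```

```text
time: 14.38
position: [0.5341, 0.1366, 0.0668]
orientation: [-179.9, -0.0, 89.2]
ft_force: [0.4, 0.8, -2.6]
opening: 0.0631
time: 14.47
position: [0.5342, 0.1366, 0.067]
orientation: [-180.0, -0.0, 89.2]
ft_force: [0.8, 1.2, -2.7]
opening: 0.0628
[-0.001 -0.     0.001] [-0.0002  0.0006  0.0037] rows 0.0357855874340993 0.008247230067587713
```

```bash
python3 -m pendant '[[0,0,0,0,0,0.003,-1],[0,0,0,0,0,0.004,-1],[0,0,0,0,0,0.004,-1]]';  python3 -m pendant '[[0,0,0,0,0,0,1],[0,0,0,0,0,0,1],[0,0,0,0,0,0,1],[0,0,0,0,0,0,1],[0,0,0,0,0,0,1]]'; python3 -m pendant '[[0,0,0,0,0,0,1],[0,0,0,0,0,-0.04,1],[0,0,0,0,0,-0.14,1],[0,0,0,0,0,-0.24,1],[0,0,0,0,0,-0.34,1]]'; python3 c.py 0.5365 -0.237 0.2 86.7
```

```text
time: 14.72
position: [0.5343, 0.1367, 0.0655]
orientation: [-180.0, -0.0, 89.2]
ft_force: [0.1, -0.4, -3.4]
opening: 0.0629
time: 15.13
position: [0.5346, 0.1367, 0.0658]
orientation: [-180.0, -0.0, 89.2]
ft_force: [-1.1, 0.4, 0.7]
opening: 0.0917
time: 15.55
position: [0.534, 0.1362, 0.2031]
orientation: [-179.9, 0.0, 89.2]
ft_force: [1.3, 0.3, -0.1]
opening: 0.094
[-0.001  0.001  0.042] [-0.9329  0.0192  0.0082] rows 8.950595116735956 0.3497957648364221
```

```bash
python3 -m pendant '[[0,0,0.01,-0.1,0.002,0,1],[0,0,0.02,-0.2,0.004,0,1],[0,0,0.03,-0.3,0.006,0,1],[0,0,0.042,-0.4,0.008,0,1],[0,0,0.042,-0.5,0.01,0,1]]'; python3 c.py 0.5365 -0.237 0.2 86.7
```

```text
time: 15.97
position: [0.535, -0.0654, 0.2035]
orientation: [-180.0, 0.0, 86.7]
ft_force: [0.8, -0.4, 0.1]
opening: 0.0941
[-0.001  0.    -0.   ] [-0.4282  0.0284  0.0089] rows 4.117290143014438 0.006507892628540224
```

```bash
python3 -m pendant '[[0,0,0,-0.1,0.007,0,1],[0,0,0,-0.2,0.014,0,1],[0,0,0,-0.3,0.021,0,1],[0,0,0,-0.39,0.028,0.01,1],[0,0,0,-0.428,0.028,0.01,1]]'; python3 -m pendant '[[0,0,0,0,0,0.0,1]]';python3 - <<'E'
from h import *
p=snap('scene','s3.png');t=snap('top','t4.png')
for pic in(p,t):
  for l in ['spice_jar_mid','black_lid_jar_mid']: print(l,[(np.round(d['centre'],4).tolist(),round(d['score'],2)) for d in bot.pinpoint(l,pic)][:2])
E
python3 c.py 0.5365 -0.237 0.11 86.7
```

```text
time: 16.38
position: [0.5349, -0.2435, 0.1997]
orientation: [-180.0, 0.3, 86.3]
ft_force: [-0.1, 0.5, 0.9]
opening: 0.0943
time: 16.47
position: [0.5337, -0.248, 0.1997]
orientation: [-180.0, 0.4, 86.0]
ft_force: [-0.0, 0.7, -0.7]
opening: 0.094
spice_jar_mid [([0.5333, 0.0601, 0.0678], 0.6)]
black_lid_jar_mid [([0.5318, 0.1361, 0.0575], 0.97)]
spice_jar_mid [([0.5366, 0.0554, 0.0648], 0.6)]
black_lid_jar_mid [([0.5322, 0.1363, 0.0609], 0.61)]
[-0.     0.003 -0.003] [0.0109 0.0019 0.2239] rows 2.15074932814917 0.035268615892316196
```

View pics/s3.png

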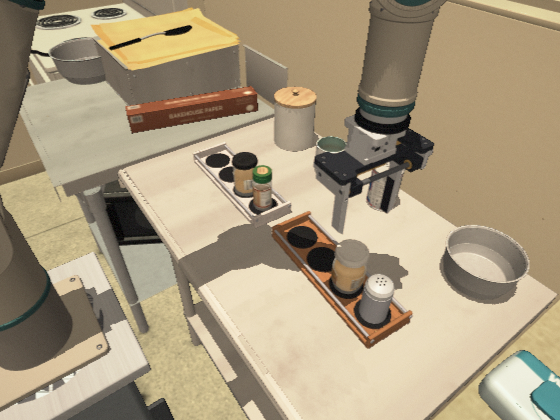

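The black-lid jar is upright on the second pad from the right (245,180). Now the pale-lid jar.

```bash
python3 -m pendant '[[0,0.003,-0.003,0.011,0.002,0.05,1],[0,0.003,-0.003,0.011,0.002,0.12,1],[0,0.003,-0.003,0.011,0.002,0.18,1],[0,0.003,-0.003,0.011,0.002,0.2,1],[0,0.003,-0.003,0.011,0.002,0.2,1]]'; python3 -m pendant '[[0,0,0,0,0,0.0,1]]'; python3 c.py 0.5365 -0.237 0.068 86.7
```

```text
time: 17.18
position: [0.5356, -0.2348, 0.1178]
orientation: [-179.8, -0.1, 86.8]
ft_force: [0.4, 0.8, 0.5]
opening: 0.094
time: 17.27
position: [0.5362, -0.2347, 0.1185]
orientation: [-179.8, -0.1, 86.8]
ft_force: [0.7, -1.0, 0.2]
opening: 0.094
[-0.003 -0.001  0.002] [-0.0058  0.0015  0.1263] rows 1.2132517043415343 0.03635656775202809
```

```bash
python3 -m pendant '[[-0.003,0,0.002,-0.006,0.002,0.05,1],[-0.003,0,0.002,-0.006,0.002,0.09,1],[-0.003,0,0.002,-0.006,0.002,0.126,1],[-0.003,0,0.002,-0.006,0.002,0.126,1],[-0.003,0,0.002,-0.006,0.002,0.126,1]]'; python3 c.py 0.5365 -0.237 0.068 86.7
python3 - <<'E'
from h import *
p=snap('wrist','w9.png')
E
```

```text
time: 17.68
position: [0.5373, -0.2371, 0.0691]
orientation: [180.0, -0.1, 86.7]
ft_force: [-0.0, 1.1, 0.7]
opening: 0.0941
[ 0.001 -0.001  0.001] [ 0.0003 -0.0021  0.0028] rows 0.03343266111867114 0.012253433681031378
```

View pics/w9.png

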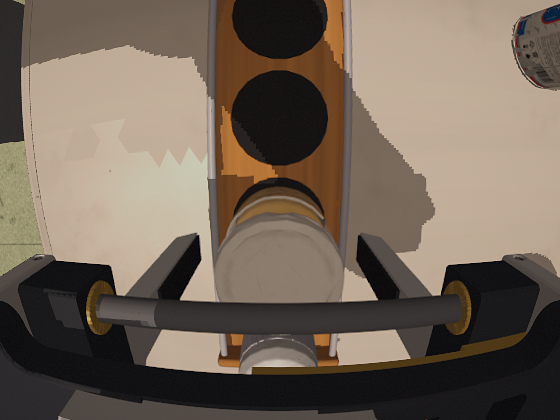

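The pale lid is centred between the fingers at (280,255). Closing, then lifting.

```bash
python3 -m pendant '[[0,0,0,0,0,0.002,-1],[0,0,0,0,0,0.002,-1],[0,0,0,0,0,0.002,-1],[0,0,0,0,0,0.002,-1],[0,0,0,0,0,0.002,-1]]' 25;python3 -m pendant '[[0,0,0,0,0,0,-1],[0,0,0,0,0,0,-1],[0,0,0,0,0,0,-1]]' 25
```

```text
time: 18.15
position: [0.5379, -0.2376, 0.0691]
orientation: [179.9, -0.0, 86.7]
ft_force: [0.1, -0.2, -0.4]
opening: 0.0643
time: 18.4
position: [0.5378, -0.2375, 0.0691]
orientation: [179.9, -0.0, 86.7]
ft_force: [0.2, -0.1, -0.7]
opening: 0.0627
```

```bash
python3 -m pendant '[[0,0,0,0,0,-0.03,-1],[0,0,0,0,0,-0.11,-1],[0,0,0,0,0,-0.2,-1],[0,0,0,0,0,-0.3,-1],[0,0,0,0,0,-0.35,-1]]'; python3 c.py 0.5355 0.2145 0.205 89.2
```

```text
time: 18.82
position: [0.5385, -0.2389, 0.2138]
orientation: [179.6, 0.1, 86.7]
ft_force: [0.8, -1.1, -2.9]
opening: 0.0631
[ 0.006  0.002 -0.042] [ 1.1311 -0.0729  0.0198] rows 10.874432019977254 0.35386371646129533
```

```bash
python3 -m pendant '[[0,0,-0.01,0.06,-0.004,0,-1],[0.003,0,-0.02,0.15,-0.01,0,-1],[0.005,0.001,-0.03,0.25,-0.016,0,-1],[0.006,0.002,-0.04,0.35,-0.023,0,-1],[0.006,0.002,-0.042,0.45,-0.029,0,-1]]'; python3 c.py 0.5355 0.2145 0.205 89.2
```

```text
time: 19.23
position: [0.5363, -0.0568, 0.2138]
orientation: [-180.0, -0.1, 89.2]
ft_force: [-0.5, 0.8, -4.0]
opening: 0.0629
[-0.001 -0.001 -0.   ] [ 0.6782 -0.0118  0.0227] rows 6.510162343615416 0.009555784609638343
```

```bash
python3 -m pendant '[[0,0,0,0.1,-0.002,0,-1],[0,0,0,0.2,-0.004,0,-1],[0,0,0,0.3,-0.006,0,-1],[0,0,0,0.4,-0.008,0,-1],[0,0,0,0.5,-0.01,0,-1]]'; python3 c.py 0.5355 0.2145 0.205 89.2
```

```text
time: 19.65
position: [0.5342, 0.1451, 0.2145]
orientation: [-179.9, -0.1, 89.2]
ft_force: [1.3, -0.7, -3.2]
opening: 0.0632
[-0.001 -0.001 -0.   ] [0.1736 0.0008 0.0238] rows 1.6807330701531593 0.014122030245606959
```

```bash
python3 -m pendant '[[0,0,0,0.08,0,0,-1],[0,0,0,0.14,0,0,-1],[0,0,0,0.174,0,0.01,-1],[0,0,0,0.174,0,0.02,-1],[0,0,0,0.174,0,0.02,-1]]'; python3 -m pendant '[[0,0,0,0,0,0.0,-1]]'; python3 c.py 0.5355 0.2145 0.07 89.2
```

```text
time: 20.07
position: [0.5341, 0.2136, 0.2055]
orientation: [-179.8, 0.1, 89.2]
ft_force: [-0.8, -0.5, -4.0]
opening: 0.0634
time: 20.15
position: [0.5341, 0.2108, 0.2054]
orientation: [-179.8, 0.2, 89.0]
ft_force: [0.1, 0.3, -4.0]
opening: 0.0633
[-0.004  0.003 -0.003] [0.0104 0.0046 0.3384] rows 3.2482138143239006 0.048049756234433104
```

```bash
python3 -m pendant '[[-0.004,0.003,-0.003,0.01,0.005,0.04,-1],[-0.004,0.003,-0.003,0.01,0.005,0.08,-1],[-0.004,0.003,-0.003,0.01,0.005,0.08,-1],[-0.004,0.003,-0.003,0.01,0.005,0.08,-1]]'; python3 c.py 0.5355 0.2145 0.07 89.2
```

```text
time: 20.48
position: [0.5358, 0.2123, 0.1732]
orientation: [-179.9, 0.1, 89.0]
ft_force: [-0.6, -0.9, -3.5]
opening: 0.063
[-0.001  0.002 -0.003] [ 0.006  -0.0005  0.258 ] rows 2.4754921523817455 0.030752494599695656
```

```bash
python3 -m pendant '[[-0.001,0.002,-0.003,0.006,0,0.04,-1],[-0.001,0.002,-0.003,0.006,0,0.1,-1],[-0.001,0.002,-0.003,0.006,0,0.16,-1],[-0.001,0.002,-0.003,0.006,0,0.2,-1],[-0.001,0.002,-0.003,0.006,0,0.2,-1]]'; python3 c.py 0.5355 0.2145 0.07 89.2;python3 - <<'E'
from h import *
p=snap('wrist','w10.png')
E
```

```text
time: 20.9
position: [0.5343, 0.213, 0.0914]
orientation: [-179.7, 0.1, 89.1]
ft_force: [-0.5, -0.2, -4.3]
opening: 0.0631
[-0.004  0.002 -0.001] [0.0038 0.0032 0.0534] rows 0.5145814708604645 0.03879520527720108
```

View pics/w10.png

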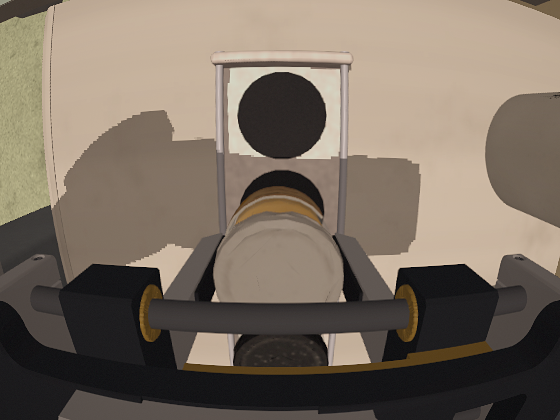

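The pale jar is centred over its pad (about (282,190)). The last pad is free at (282,115). Lowering.

```bash
python3 -m pendant '[[-0.004,0.002,0,0.004,0.003,0.02,-1],[-0.004,0.002,0,0.004,0.003,0.04,-1],[-0.004,0.002,0,0.004,0.003,0.05,-1],[-0.004,0.002,0,0.004,0.003,0.053,-1],[-0.004,0.002,0,0.004,0.003,0.054,-1]]'; python3 -m pendant '[[0,0,0,0,0,0.0,-1]]';python3 c.py 0.5355 0.2145 0.069 89.2
```

```text
time: 21.37
position: [0.5366, 0.2149, 0.0714]
orientation: [179.9, -0.1, 89.1]
ft_force: [-0.2, -0.7, -4.0]
opening: 0.0632
time: 21.45
position: [0.5368, 0.215, 0.0716]
orientation: [179.9, -0.1, 89.1]
ft_force: [0.1, 0.6, -3.7]
opening: 0.0628
[ 0.002 -0.001 -0.001] [-0.0012 -0.0033  0.0065] rows 0.07123027237908494 0.025677199768882174
```

```bash
python3 -m pendant '[[0.002,-0.001,0,-0.001,-0.003,0.004,-1],[0.002,-0.001,0,-0.001,-0.003,0.007,-1],[0.002,-0.001,0,-0.001,-0.003,0.007,-1],[0.002,-0.001,0,-0.001,-0.003,0.007,-1]]';  python3 -m pendant '[[0,0,0,0,0,0,1],[0,0,0,0,0,0,1],[0,0,0,0,0,0,1],[0,0,0,0,0,0,1],[0,0,0,0,0,0,1]]'; python3 -m pendant '[[0,0,0,0,0,0,1],[0,0,0,0,0,-0.04,1],[0,0,0,0,0,-0.14,1],[0,0,0,0,0,-0.24,1],[0,0,0,0,0,-0.34,1]]'; python3 c.py 0.5325 -0.315 0.2 86.7
```

```text
time: 21.78
position: [0.5357, 0.2147, 0.0691]
orientation: [180.0, -0.0, 89.1]
ft_force: [-1.6, -0.2, -0.2]
opening: 0.0629
time: 22.2
position: [0.536, 0.2147, 0.0693]
orientation: [179.9, -0.0, 89.1]
ft_force: [0.3, -0.3, -0.0]
opening: 0.0922
time: 22.62
position: [0.5353, 0.2141, 0.2065]
orientation: [-180.0, 0.0, 89.1]
ft_force: [0.9, 0.5, -0.1]
opening: 0.0938
[0.   0.   0.04] [-1.3227  0.0139  0.0166] rows 12.68903058804179 0.33417512068552113
```

```bash
python3 -m pendant '[[0,0,0.01,-0.1,0.001,0,1],[0,0,0.02,-0.2,0.002,0,1],[0,0,0.03,-0.3,0.003,0,1],[0,0,0.04,-0.4,0.004,0,1],[0,0,0.04,-0.5,0.005,0,1]]';  python3 -m pendant '[[0,0,0,-0.1,0.001,0,1],[0,0,0,-0.2,0.002,0,1],[0,0,0,-0.3,0.003,0,1],[0,0,0,-0.4,0.004,0,1],[0,0,0,-0.5,0.005,0,1]]'; python3 c.py 0.5325 -0.315 0.2 86.7
```

```text
time: 23.03
position: [0.5339, 0.0125, 0.2068]
orientation: [180.0, -0.0, 86.7]
ft_force: [1.1, -0.1, -1.1]
opening: 0.0942
time: 23.45
position: [0.524, -0.1891, 0.207]
orientation: [179.9, -0.0, 86.7]
ft_force: [0.3, -0.5, -0.2]
opening: 0.0942
[ 0.001 -0.     0.   ] [-0.313   0.0394  0.0174] rows 3.0303082614220425 0.007237850218383554
```

```bash
python3 -m pendant '[[0,0,0,-0.1,0.013,0,1],[0,0,0,-0.2,0.026,0,1],[0,0,0,-0.27,0.036,0.01,1],[0,0,0,-0.313,0.039,0.017,1],[0,0,0,-0.313,0.039,0.017,1]]'; python3 -m pendant '[[0,0,0,0,0,0.0,1]]'
python3 - <<'E'
from h import *
p=snap('wrist','w11.png');t=snap('top','t5.png')
for pic,l in((p,'shaker_mid'),(t,'pale_lid_jar_mid'),(t,'black_lid_jar_mid')): print(l,[(np.round(d['centre'],4).tolist(),round(d['score'],2)) for d in bot.pinpoint(l,pic)][:2])
E
python3 c.py 0.5325 -0.315 0.12 86.7
```

```text
time: 23.87
position: [0.5305, -0.3205, 0.1998]
orientation: [180.0, 0.2, 86.3]
ft_force: [-0.4, -0.3, 0.5]
opening: 0.0939
time: 23.95
position: [0.5303, -0.3201, 0.1994]
orientation: [-180.0, 0.1, 86.3]
ft_force: [0.9, 0.7, -0.5]
opening: 0.0937
shaker_mid []
pale_lid_jar_mid [([0.536, 0.2155, 0.0628], 0.86)]
black_lid_jar_mid [([0.5333, 0.1347, 0.0633], 0.92)]
[ 0.     0.002 -0.004] [0.0101 0.003  0.1998] rows 1.9192565053988697 0.0385922986943046
```

View pics/w11.png

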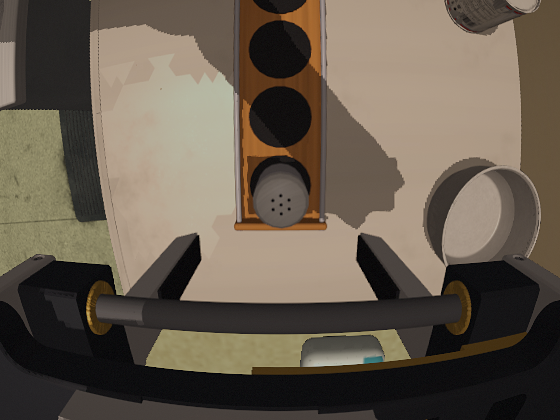

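View pics/t5.png

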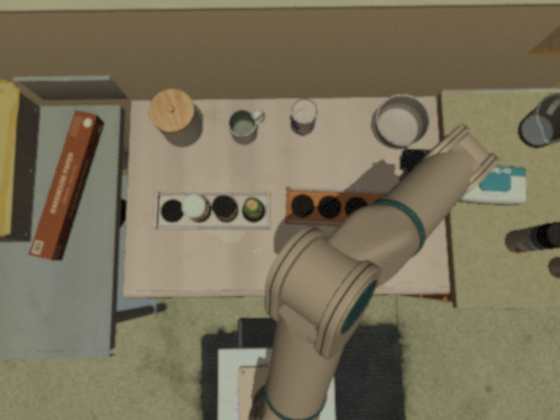

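The shaker is at (281,200) in the wrist view, and the top view shows pale, black and spice in place at (195,207), (225,208), (253,208). Refining the shaker position from this view.

```bash
python3 - <<'E'
from h import *
p=bot.read_camera('wrist')
for uv,z in [((280.5,49),.015),((280.5,117),.015),((281,206),.107)]: print(wback(p,uv,z).round(4))
for l in('shaker_mid','shaker_pad'): print([(np.round(d['centre'],4).tolist(),round(d['score'],2)) for d in bot.pinpoint(l,p)])
E
python3 c.py 0.5325 -0.315 0.12 86.7
```

```text
[ 0.5424 -0.159   0.015 ]
[ 0.5375 -0.2365  0.015 ]
[ 0.5324 -0.3147  0.107 ]
[]
[]
[ 0.     0.003 -0.005] [0.0118 0.0031 0.1999] rows 1.921491190477003 0.04522821673839533
```

Excellent agreement with (0.5325, -0.315).

```bash
python3 -m pendant '[[0,0.002,-0.004,0.012,0.003,0.05,1],[0,0.002,-0.004,0.012,0.003,0.12,1],[0,0.002,-0.004,0.012,0.003,0.18,1],[0,0.002,-0.004,0.012,0.003,0.2,1],[0,0.002,-0.004,0.012,0.003,0.2,1]]'; python3 -m pendant '[[0,0,0,0,0,0.0,1]]'; python3 c.py 0.5325 -0.315 0.048 86.7
```

```text
time: 24.77
position: [0.5314, -0.3136, 0.1181]
orientation: [-179.8, -0.1, 86.7]
ft_force: [-0.1, -0.4, -0.3]
opening: 0.094
time: 24.85
position: [0.5318, -0.3141, 0.1189]
orientation: [-179.9, -0.0, 86.7]
ft_force: [0.5, -0.3, 0.6]
opening: 0.0938
[-0.002 -0.    -0.   ] [-0.0021  0.0022  0.1773] rows 1.7008571281756613 0.01937286111677374
```

```bash
python3 -m pendant '[[-0.002,0,0,-0.002,0.002,0.05,1],[-0.002,0,0,-0.002,0.002,0.1,1],[-0.002,0,0,-0.002,0.002,0.15,1],[-0.002,0,0,-0.002,0.002,0.177,1],[-0.002,0,0,-0.002,0.002,0.177,1]]'; python3 -m pendant '[[0,0,0,0,0,0.0,1]]'; python3 c.py 0.5325 -0.315 0.048 86.7
```

```text
time: 25.27
position: [0.5318, -0.3145, 0.0472]
orientation: [-179.9, -0.1, 86.7]
ft_force: [-0.5, -0.1, -0.3]
opening: 0.0939
time: 25.35
position: [0.5324, -0.315, 0.0482]
orientation: [-179.9, -0.0, 86.7]
ft_force: [0.3, -0.9, 0.1]
opening: 0.0942
[-0.001 -0.    -0.   ] [0.0001 0.0002 0.0004] rows 0.004436276561630914 0.009415101003498677
```

```bash
python3 -m pendant '[[0,0,0,0,0,0,-1],[0,0,0,0,0,0,-1],[0,0,0,0,0,0,-1],[0,0,0,0,0,0,-1],[0,0,0,0,0,0,-1]]' 30;python3 -m pendant '[[0,0,0,0,0,0,-1],[0,0,0,0,0,0,-1],[0,0,0,0,0,0,-1],[0,0,0,0,0,0,-1],[0,0,0,0,0,0,-1]]'
```

```text
time: 25.77
position: [0.5328, -0.3151, 0.0487]
orientation: [-180.0, -0.0, 86.7]
ft_force: [-0.1, 0.4, -0.3]
opening: 0.0641
time: 26.18
position: [0.5328, -0.3152, 0.0489]
orientation: [-180.0, -0.0, 86.7]
ft_force: [-0.1, -0.9, 2.3]
opening: 0.0513
```

```bash
python3 -m pendant '[[0,0,0,0,0,-0.03,-1],[0,0,0,0,0,-0.11,-1],[0,0,0,0,0,-0.2,-1],[0,0,0,0,0,-0.3,-1],[0,0,0,0,0,-0.38,-1]]'; python3 c.py 0.5365 0.2925 0.205 89.2
```

```text
time: 26.6
position: [0.5327, -0.3156, 0.2039]
orientation: [180.0, 0.0, 86.7]
ft_force: [-0.3, -0.2, -1.1]
opening: 0.0514
[ 0.001  0.001 -0.042] [ 1.5183 -0.079  -0.0041] rows 14.583433432064103 0.35471815401513246
```

```bash
python3 -m pendant '[[0,0,-0.01,0.06,-0.003,0,-1],[0,0,-0.02,0.15,-0.008,0,-1],[0,0,-0.03,0.25,-0.013,0,-1],[0,0,-0.04,0.35,-0.018,0,-1],[0,0,-0.042,0.45,-0.023,0,-1]]';  python3 -m pendant '[[0,0,0,0.1,-0.002,0,-1],[0,0,0,0.2,-0.004,0,-1],[0,0,0,0.3,-0.006,0,-1],[0,0,0,0.4,-0.008,0,-1],[0,0,0,0.5,-0.01,0,-1]]'; python3 c.py 0.5365 0.2925 0.205 89.2
```

```text
time: 27.02
position: [0.5333, -0.1337, 0.2043]
orientation: [180.0, 0.0, 89.2]
ft_force: [0.7, 0.9, -1.7]
opening: 0.0515
time: 27.43
position: [0.5316, 0.0682, 0.2047]
orientation: [180.0, 0.0, 89.1]
ft_force: [1.3, 0.7, -1.4]
opening: 0.051
[ 0.001  0.    -0.001] [ 0.5608  0.0039 -0.0008] rows 5.3794173957694635 0.009949619864290405
```

```bash
python3 -m pendant '[[0,0,0,0.1,0.001,0,-1],[0,0,0,0.2,0.002,0,-1],[0,0,0,0.3,0.003,0,-1],[0,0,0,0.4,0.003,0,-1],[0,0,0,0.48,0.004,0,-1]]';  python3 c.py 0.5365 0.2925 0.205 89.2
```

```text
time: 27.85
position: [0.535, 0.2641, 0.205]
orientation: [180.0, -0.1, 89.3]
ft_force: [0.6, -0.3, -1.8]
opening: 0.0507
[ 0.    -0.001  0.002] [ 0.071  0.003 -0.   ] rows 0.6819543734027156 0.015223102655488685
```

```bash
python3 -m pendant '[[0,0,0.002,0.071,0.003,0,-1],[0,0,0.002,0.071,0.003,0.04,-1],[0,0,0.002,0.071,0.003,0.08,-1],[0,0,0.002,0.071,0.003,0.08,-1],[0,0,0.002,0.071,0.003,0.08,-1]]';  python3 c.py 0.5365 0.2925 0.05 89.2
```

```text
time: 28.27
position: [0.5358, 0.2919, 0.1728]
orientation: [-179.9, 0.0, 89.1]
ft_force: [0.6, -0.3, -1.6]
opening: 0.0511
[-0.001  0.    -0.001] [0.0016 0.0022 0.3069] rows 2.9443889422843252 0.014878408397376502
```

```bash
python3 -m pendant '[[-0.001,0,0,0.002,0.002,0.05,-1],[-0.001,0,0,0.002,0.002,0.12,-1],[-0.001,0,0,0.002,0.002,0.2,-1],[-0.001,0,0,0.002,0.002,0.25,-1],[-0.001,0,0,0.002,0.002,0.25,-1]]';  python3 -m pendant '[[0,0,0,0,0,0.0,-1]]'; python3 c.py 0.5365 0.2925 0.05 89.2;python3 - <<'E'
from h import *
p=snap('wrist','w12.png')
E
```

```text
time: 28.68
position: [0.5343, 0.2913, 0.0701]
orientation: [-179.7, 0.2, 89.1]
ft_force: [-1.1, 0.8, -2.4]
opening: 0.0514
time: 28.77
position: [0.5352, 0.2909, 0.0711]
orientation: [-179.7, 0.2, 89.0]
ft_force: [0.5, 0.5, -1.3]
opening: 0.0514
[-0.005  0.003 -0.003] [0.0043 0.0035 0.0528] rows 0.5090004513310381 0.05262193117943406
```

View pics/w12.png

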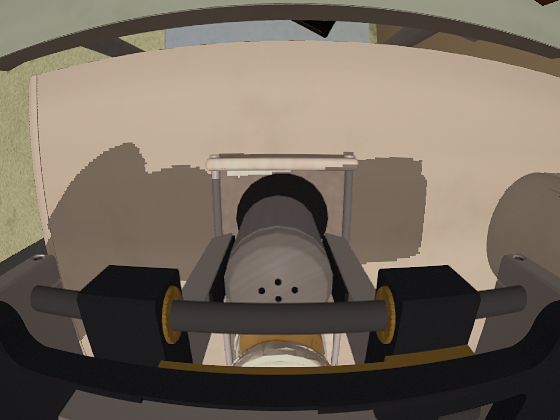

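The shaker sits centred over the leftmost pad (282,205). Lowering and releasing.

```bash
python3 -m pendant '[[-0.005,0.003,-0.003,0.004,0.003,0.02,-1],[-0.005,0.003,-0.003,0.004,0.003,0.04,-1],[-0.005,0.003,-0.003,0.004,0.003,0.05,-1],[-0.005,0.003,-0.003,0.004,0.003,0.053,-1],[-0.005,0.003,-0.003,0.004,0.003,0.053,-1]]'; python3 -m pendant '[[0,0,0,0,0,0.0,-1]]';python3 c.py 0.5365 0.2925 0.049 89.2
```

```text
time: 29.23
position: [0.536, 0.2923, 0.0499]
orientation: [-180.0, -0.0, 89.2]
ft_force: [0.0, -0.2, -2.8]
opening: 0.0515
time: 29.32
position: [0.5362, 0.2923, 0.0501]
orientation: [180.0, -0.0, 89.2]
ft_force: [0.4, -0.5, -1.1]
opening: 0.051
[ 0. -0.  0.] [0.0005 0.0007 0.0026] rows 0.026707906428413582 0.0016821144605992243
```

```bash
python3 -m pendant '[[0,0,0,0,0,0.003,-1],[0,0,0,0,0,0.003,-1],[0,0,0,0,0,0.003,-1]]';  python3 -m pendant '[[0,0,0,0,0,0,1],[0,0,0,0,0,0,1],[0,0,0,0,0,0,1],[0,0,0,0,0,0,1],[0,0,0,0,0,0,1]]'; python3 -m pendant '[[0,0,0,0,0,0,1],[0,0,0,0,0,-0.04,1],[0,0,0,0,0,-0.14,1],[0,0,0,0,0,-0.24,1],[0,0,0,0,0,-0.34,1]]'; python3 -m pendant '[[0,0,0,-0.1,0,-0.05,1],[0,0,0,-0.2,0,-0.05,1],[0,0,0,-0.3,0,-0.05,1],[0,0,0,-0.4,0,-0.05,1],[0,0,0,-0.5,0,-0.05,1]]'; python3 -m pendant '[[0,0,0,-0.1,0,0,1],[0,0,0,-0.2,0,0,1],[0,0,0,-0.3,0,0,1],[0,0,0,-0.3,0,0,1],[0,0,0,-0.3,0,0,1]]'
python3 - <<'E'
from h import *
p=snap('scene','s9.png');t=snap('top','t9.png')
for pic in(p,t):
  for l in ['spice_jar_mid','black_lid_jar_mid','pale_lid_jar_mid','shaker_mid']: print(l,[(np.round(d['centre'],4).tolist(),round(d['score'],2)) for d in bot.pinpoint(l,pic)][:2])
im=t['color'][170:250,140:290,::-1];cv2.imwrite('pics/t9c.png',cv2.resize(im,None,fx=5,fy=5,interpolation=cv2.INTER_CUBIC))
E
```

```text
time: 29.57
position: [0.5363, 0.2923, 0.049]
orientation: [180.0, -0.0, 89.2]
ft_force: [-0.1, 0.0, -2.1]
opening: 0.0511
time: 29.98
position: [0.5364, 0.2924, 0.0491]
orientation: [180.0, -0.0, 89.2]
ft_force: [0.1, 0.3, 0.4]
opening: 0.0807
time: 30.4
position: [0.5359, 0.2919, 0.1863]
orientation: [-180.0, 0.0, 89.2]
ft_force: [1.3, 0.5, 0.4]
opening: 0.0937
time: 30.82
position: [0.5327, 0.0902, 0.207]
orientation: [180.0, 0.0, 89.2]
ft_force: [0.4, -0.6, 0.9]
opening: 0.0941
time: 31.23
position: [0.5308, -0.0331, 0.2075]
orientation: [179.9, 0.1, 88.8]
ft_force: [-0.2, 0.8, 0.4]
opening: 0.0944
spice_jar_mid [([0.5312, 0.0568, 0.0667], 0.61)]
black_lid_jar_mid [([0.5327, 0.135, 0.0595], 0.93), ([0.5328, 0.0576, 0.0671], 0.6)]
pale_lid_jar_mid [([0.5285, -0.3154, 0.0136], 0.65), ([0.5322, 0.2166, 0.0621], 0.58)]
shaker_mid [([0.5357, 0.2962, 0.0622], 0.83)]
spice_jar_mid []
black_lid_jar_mid [([0.5366, 0.1365, 0.0608], 0.84)]
pale_lid_jar_mid [([0.5377, 0.2124, 0.0615], 0.95)]
shaker_mid [([0.5399, 0.2939, 0.0581], 0.84)]
```

View pics/s9.png

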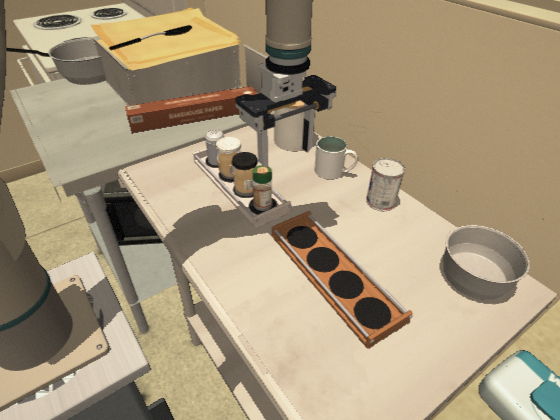

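View pics/t9c.png

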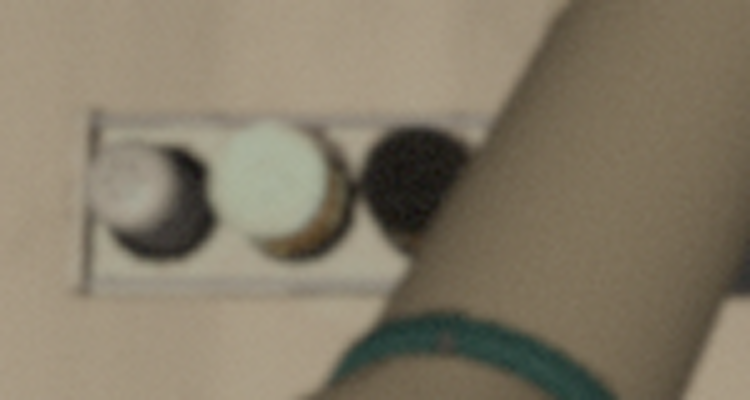

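All four stand in the serving rack: shaker (214,148), pale (229,157), black (245,172) and spice (262,188) in the scene view. The prep rack is empty. One wrist check of the centring before I hand in.

Run:
```python
from h import *
p=snap('wrist','w20.png')
for l in ['spice_jar_mid','black_lid_jar_mid','pale_lid_jar_mid','shaker_mid']: print(l,[(np.round(d['centre'],4).tolist(),round(d['score'],2)) for d in bot.pinpoint(l,p)][:2])
```

```text
spice_jar_mid []
black_lid_jar_mid []
pale_lid_jar_mid []
shaker_mid []
```

View pics/w20.png

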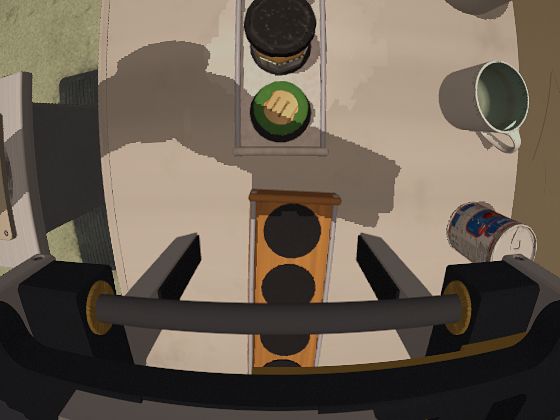

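The spice jar (280,110) and black jar (280,30) are centred on the rack's midline. Handing in.

```bash
python3 -c "
from workcell import bot
print(bot.state()['time'],bot.close_job())"
```

```text
the job is handed in; nothing more can be done
31.9833 None
```

I moved all four seasonings to the white serving rack in reverse order and handed the job in at 32.0 s of the 96 s allowed. Seen from the robot, left to right, they are now shaker, pale-lid jar, black-lid jar, spice jar. Each stayed upright on the way, and the gripper was open and clear of everything at the end.

- **Position:** In the last scene and top pictures, all four stood upright on their own pads and the prep rack was empty. The networks' positions were within about 4 mm of the measured pad centres, which is their stated accuracy.
- **Checks that failed or disagreed:**
  - In the scene picture, the pale-lid jar's best hit was the empty pad where the shaker had stood. The second hit and the top picture put the jar on its own serving pad.
  - In the last top picture the spice jar was hidden by the arm and not reported. The scene picture and the last wrist picture show it in place.
  - In the last wrist picture the networks reported nothing. By eye, the spice and black-lid jars lie on the rack's midline, but the other two were out of view.

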